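# Free the jar from the ratchet holder

## Task

The white screw-top jar is shut in the ratchet holder. With the fingertips, press the black release paddle on the sliding jaw all the way down and, keeping it down, push the jaw back along its bar, away from the jar, until it is fully home at the end stop; then let the paddle spring up. Leave the jar standing where it is, do not pick anything up, and do not disturb the things around the holder.

Things in the scene. Friction and masses are not known exactly. Their poses are not given: they have to be found in the camera images.
- holder: aluminium ratchet jar holder, fixed to the worktop: base plate 280 x 90 x 8 mm. Origin on the worktop, z up, x along the bar from the fixed fence (inner face x = -138 mm, 68 mm tall) to the end stop (block at x = 112 to 126 mm, 52 mm tall). The jar stands on the base between fence and sliding jaw; the dark toothed bar (26 mm wide, top 36 mm up) carries the jaw
- jaw (a joint): travel of the sliding jaw along holder +x, m: 0 = closed at the jar, 0.080 = fully home at the end stop; starts at 0 to 0.003. Its face plate is 80 mm wide, 70 mm tall, at holder x = -71 to -61 mm at jaw 0. A ratchet blocks +x travel unless the paddle is pressed over 5 mm; released, it slides with 2 to 4 N and stays where it is left
- push_lug (a point): middle of the top edge (88 mm above the worktop) of the upright push lug on the jaw, on the face that looks at paddle and jar. Lug: 62 mm wide across the bar, 10 mm thick, 26 mm above the raised paddle; pushing this face to holder +x moves the jaw. From it to the jaw's face plate are 76 mm of free room for fingers, open above and at the sides, the paddle below
- paddle (a joint): how far the release paddle is pressed down into the sliding jaw, m: 0 = up (ratchet locked), more than 0.005 = released, 0.008 = fully down. A spring raises it when let go: 2.5 N at the top, 6 N fully down. It rides along with the jaw; while it is down the jaw slides freely both ways, so a fingertip moving on it drags the jaw along by friction
- paddle_top (a point): centre of the top face of the black ribbed release paddle, 50 mm long along the bar, 44 mm wide; 62 mm above the worktop when up, 54 mm when fully down; axes parallel to the holder's. It lies 30 mm from the push lug's face, towards the jar. Straight vertical press, it does not tilt
- jar: white plastic screw-top jar, 64 mm across, 82 mm tall, about 0.25 kg, loose on the holder's base plate (8 mm up) between fence and jaw; origin at the centre of its underside, z up
- lab_bottle: small clear bottle with a blue screw cap, 57 mm across, 118 mm tall; bystander beside the holder; origin at the centre of its underside
- blue_cap: spare ribbed screw cap lying flat, 46 mm across, 26 mm tall; bystander; origin under its centre
- big_cap: larger spare ribbed screw cap lying flat, 62 mm across, 26 mm tall; bystander; origin under its centre
- rubber_puck: black rubber stopper, 43 mm across, 27 mm tall; bystander; origin under its centre
- marker: felt marker lying on the worktop, 130 mm long, 22 mm thick; bystander past the end-stop end of the bar; origin under its centre
Mind the look-alikes: they are no part of the job. What is shaped like the jar but red or yellow is not meant.

How it is judged:
By the outcome, as a careful person would: the job done as asked, in the order asked, and still so for the second after the job is handed in, with the robot touching nothing.
It also fails if it takes over 32 s, if anything falls off the work surface, if the arm or the gripper's body presses on something with over 40 N, if the wrist force passes 120 N, or if a joint passes its speed limit or range.

## Robot

A 6-joint arm with a two-finger parallel gripper is mounted at the origin on a cart in front of the work surface, level with it; the furniture and walls round the work are solid. World frame = base frame: x ahead of the robot, y to its left, z up, the work surface at z = 0. Lengths are in m, angles in rad, forces in N, time in s.
With the tool pointing down it reaches from about 0.225 to 0.875 m from the base axis. Payload 3.4 kg.
Tool frame: the origin (TCP) lies between the finger pads; the fingertips stand 19 mm ahead of it and the grasp point (between the pads) is the TCP; z points along the fingers, y is the line along which they close (so a half turn about z gives the same grasp; the last joint's range is limited). The gripper opens to 85 mm and grips with 20 to 120 N. Pads are 22 mm wide; open, the fingers measure 114 mm over their backs; the gripper's body (76 mm by 85 mm) begins 54 mm behind the grasp point. The pads swing forward as they close: fully open they stand 13 mm farther back than shut.
Start: joints at [-1.419, 0.276, 1.505, -0, 1.361, -0.121], TCP at [0.155, -0.554, 0.25] pointing down, gripper open.
Joint ranges: [-2.89, 2.89], [-0.75, 2.08], [0.22, 2.7], [-1.18, 4.32], [0.11, 2.71], [-2.7, 2.7]. Speed limits (rad/s): [2.57, 2.57, 3.14, 3.14, 3.14, 3.14].

## Interface

Orientations are given as a unit quaternion [w, x, y, z].
In Python, from rig import get_state, imaging, ticket gives the robot as it stands. The module is installed in compiled form; this text tells all that it offers.
- The arm moves only by the shell command python3 -m inch 'ROWS' [FORCE]. ROWS is JSON, a list of rows, each an object with "claw": the opening, from -1 (shut) to 1 (fully open); "travel": the shift along the world's x, y, z in units of 200 mm (1.0 is 200 mm), a list of three; "turn": the turn about the world's z in units of 180 degrees (1.0 is 180 degrees). A call has 1 to 5 rows; each row is the pose to reach, as a shift and turn from the pose commanded when the call began, turning the shorter way round; what a row does not reach only later rows make up. A row lasts 1/10 s, in which the tool goes at most 50 mm and 8.59 degrees, less where a joint would pass 70% of its speed; a pose out of reach is approached as far as the arm can. A call with a number of a shift or a turn outside -1 to 1 is refused whole. A call with a gripper value outside its range is refused whole. The fingers move at their own pace and stop on an object; FORCE is the grip in N (left out, the last holds). Time passes only in rows, so rows that repeat a pose let the fingers close. It gives the time, the measured TCP pose, the force, the opening and the grip force at its end, in the units of the state.
- get_state(): the state, without advancing time (a new reading comes with each control period).
- imaging.get_image(name): name is "scene" or "side" or "wrist"; returns the picture (400x640x3 uint8, red, green, blue); there is no depth.
- imaging.camera_params(name): a dict with "camera_matrix" (3x3 intrinsics, pixels), "k1" (the pictures are not rectified: a ray, as slopes to the right and down, at radius r is drawn at 1 + k1 r^2 times it, then the intrinsics apply), "cam_to_world" (4x4, takes a point from camera to world coordinates); the wrist camera has in their place "T_tool_cam" (4x4, takes a point from camera to tool coordinates, whose origin is the TCP and whose axes are the flange's). Camera axes: x right, y down, z forward; pixel columns grow to the right and rows downward; lengths in m; the calibration is good to about 2 mm. A picture is of the moment at which its call begins: read the wrist's pose just before it. camera_params takes no time and is no camera call.
- ticket.sign_off(): hands the job in; it is judged then, once.
The state is a dict: "clock": time; "qpos": joint angles; "qd": joint speeds; "effort": joint torques, N m; "position": TCP position; "ee_rot": TCP orientation; "contact_force": force on the tool from outside, world axes, zero at the start; "moment": the same for the moment, N m; "width": finger opening in m; "gripper_force": force on a finger pad.
Only numpy, scipy, OpenCV 4.12 (cv2) and the standard library are available. Lean on these libraries where they do the work, as an engineer would, in place of code of your own. Each camera call takes 0.05 s, during which the arm holds its last target. There are 200 camera calls.

## Working session

There is one attempt and no reset: what is moved stays moved. The work goes in short steps, Python scripts to look and compute and a shell command to move; the robot and the scene stay as the last step left them, time stands still between calls to the robot, and variables do not carry over. Pictures are saved under pics/ and viewed, at most 10 in all, crops included, and the job is handed in when it is done.

```bash
mkdir -p pics; python3 - <<'E'
from rig import get_state, imaging
import cv2,numpy as np
for n in("scene","side"):
    im=imaging.get_image(n); cv2.imwrite(f"pics/{n}0.png",im[:,:,::-1])
    p=imaging.camera_params(n); print(n,p["camera_matrix"].tolist(),p["k1"],np.round(p["cam_to_world"],3).tolist())
p=imaging.camera_params("wrist");print({k:np.round(v,3).tolist() for k,v in p.items()})
s=get_state();print(s)
E
```

```text
scene [[373.26736917249514, 0.0, 318.33024940635977], [0.0, 373.26736917249514, 195.98526459129388], [0.0, 0.0, 1.0]] -0.026650090721148753 [[0.902, -0.234, 0.363, 0.236], [-0.432, -0.455, 0.779, -0.694], [-0.017, -0.859, -0.512, 0.529], [0.0, 0.0, 0.0, 1.0]]
side [[512.6312188977497, 0.0, 312.56051512594865], [0.0, 512.6312188977497, 206.54190370584388], [0.0, 0.0, 1.0]] -0.06337498199938266 [[-0.888, -0.303, 0.347, 0.167], [-0.46, 0.547, -0.7, 0.713], [0.022, -0.781, -0.625, 0.753], [0.0, 0.0, 0.0, 1.0]]
{'camera_matrix': [[342.834, 0.0, 317.131], [0.0, 342.834, 198.613], [0.0, 0.0, 1.0]], 'k1': -0.069, 'T_tool_cam': [[-0.001, -0.944, -0.329, 0.085], [1.0, -0.001, -0.001, 0.0], [0.001, -0.329, 0.944, -0.123], [0.0, 0.0, 0.0, 1.0]]}
{'clock': 0.1, 'qpos': array([-1.41902945e+00,  2.76535032e-01,  1.50601087e+00, -6.70636397e-06,
        1.36067936e+00, -1.20947236e-01]), 'qd': array([-7.24422763e-04, -2.02509175e-03, -4.11500154e-03,  2.45706867e-04,
        4.33633317e-05, -2.69424331e-03]), 'effort': array([ 2.52086938e-03, -4.17699623e+01, -2.46405333e+01, -1.72854775e-04,
        5.84670313e-03,  2.77819964e-06]), 'position': array([ 0.15482979, -0.55331153,  0.24952258]), 'ee_rot': array([-8.16153835e-04,  9.90717347e-01,  1.35935545e-01, -1.58570302e-05]), 'contact_force': array([-0.21468805, -0.37101836, -0.13859128]), 'moment': array([ 0.04679938, -0.05072926, -0.01251536]), 'gripper_force': 0.0, 'width': 0.08523360331236202}
```

View pics/scene0.png

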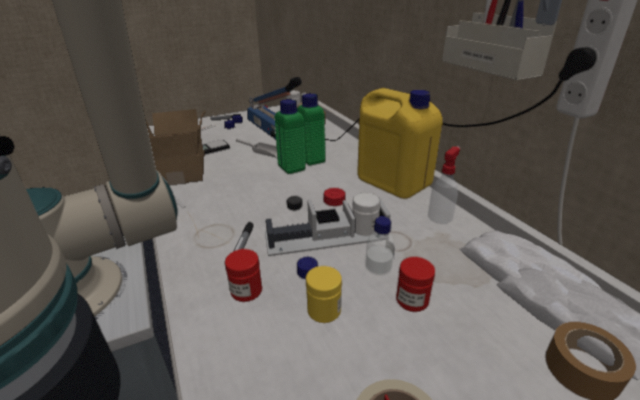

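View pics/side0.png

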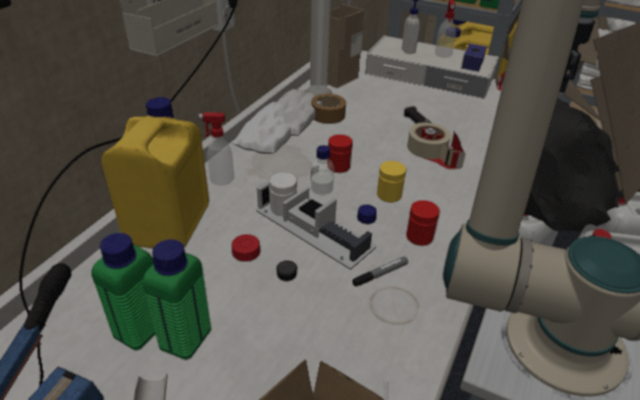

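The scene view shows the white jar at (367,213), the paddle at (327,215) and the end stop at (269,235). The side view has them at (283,190), (310,207) and (358,243). The red and yellow jars (243,275), (324,293), (415,283) stand free of the holder, so they are only look-alikes. I'll enlarge both views to confirm.

```bash
cat > h.py <<'E'
import cv2,numpy as np
from rig import get_state, imaging
from scipy.spatial.transform import Rotation as R
def ray(n,uv,T=None):
    p=imaging.camera_params(n)
    if T is None:T=np.array(p["cam_to_world"])
    K=np.array(p["camera_matrix"]);d=(np.array(uv,float)-K[:2,2])/K[0,0]
    r=np.linalg.norm(d);u=r
    for _ in range(20):u=r/(1+p["k1"]*u*u)
    v=np.append(d*(u/r if r else 1),1);v=T[:3,:3]@v
    return T[:3,3],v/np.linalg.norm(v)
def plane(o,d,z):return o+d*(z-o[2])/d[2]
def tri(rays):
    A=sum(np.eye(3)-np.outer(d,d) for o,d in rays);b=sum((np.eye(3)-np.outer(d,d))@o for o,d in rays)
    x=np.linalg.solve(A,b);return x,[np.linalg.norm(np.cross(x-o,d)) for o,d in rays]
def wristT(s):
    T=np.eye(4);T[:3,:3]=R.from_quat(np.roll(s["ee_rot"],-1)).as_matrix();T[:3,3]=s["position"]
    return T@np.array(imaging.camera_params("wrist")["T_tool_cam"])
E
python3 - <<'E'
import cv2,numpy as np
a=cv2.imread("pics/scene0.png")[180:260,250:410];b=cv2.imread("pics/side0.png")[165:275,245:385]
a=cv2.resize(a,(800,400),interpolation=cv2.INTER_CUBIC);cv2.imwrite("pics/c1.png",a)
cv2.imwrite("pics/c2.png",cv2.resize(b,None,fx=5,fy=5,interpolation=cv2.INTER_CUBIC))
E
```

```text
(no output)
```

View pics/c1.png

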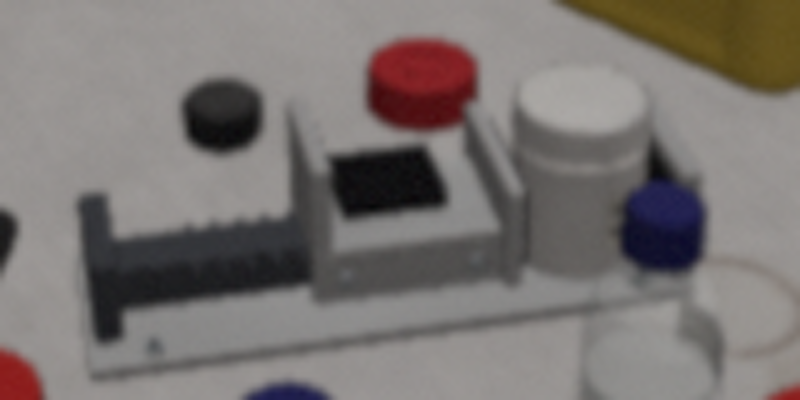

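View pics/c2.png

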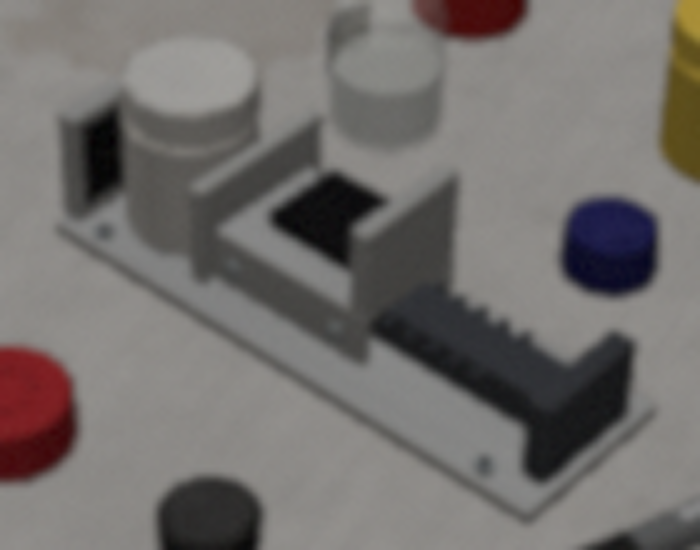

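The crops confirm that the white jar is the one inside the holder. In the side view the black paddle sits between the face plate and the lug. I'll triangulate these points now.

```bash
python3 - <<'E'
from h import *
S=lambda x,y:ray("scene",(250+x/5-.4,180+y/5-.4)); D=lambda x,y:ray("side",(245+x/5-.4,165+y/5-.4))
for n,a,b in[("jar top",(582,97),(190,72)),("lug top mid",(311,137),(405,203)),("plate top mid",(495,145),(257,155)),("paddle(up)",(387,180),(330,217)),("base corner endstop/front? ",(93,372),(655,410)),("stop top mid",(93,198),(585,372))]:
    x,e=tri([S(*a),D(*b)]);print(n,x.round(4),np.round(e,4))
for z in (0.0,.008):
  for p in[(60,230),(528,518),(655,410)]:print("side z",z,plane(*D(*p),z).round(4))
  for p in[(93,375),(690,297)]:print("scene z",z,plane(*S(*p),z).round(4))
for p in[(355,232),(455,178)]:print("lug top side",plane(*D(*p),.088).round(4))
for p in[(197,188),(318,122)]:print("plate top side",plane(*D(*p),.078).round(4))
E
```

```text
jar top [ 0.639  -0.0856  0.0894] [0. 0.]
lug top mid [ 0.5175 -0.054   0.0847] [0.0009 0.0009]
plate top mid [ 0.5998 -0.0737  0.067 ] [0.0016 0.0016]
paddle(up) [ 0.5539 -0.0605  0.0563] [0.0015 0.0015]
base corner endstop/front?  [ 0.4028 -0.0695  0.0049] [0.0012 0.0012]
stop top mid [ 0.422  -0.0209  0.0595] [0.004 0.004]
side z 0.0 [ 0.6924 -0.0547  0.    ]
side z 0.0 [0.4247 0.0114 0.    ]
side z 0.0 [ 0.403  -0.0742 -0.    ]
scene z 0.0 [ 0.405  -0.0652  0.    ]
scene z 0.0 [ 0.6709 -0.1367  0.    ]
side z 0.008 [ 0.6868 -0.0466  0.008 ]
side z 0.008 [0.422  0.0188 0.008 ]
side z 0.008 [ 0.4005 -0.0658  0.008 ]
scene z 0.008 [ 0.4024 -0.0747  0.008 ]
scene z 0.008 [ 0.6643 -0.1451  0.008 ]
lug top side [ 0.5244 -0.0225  0.088 ]
lug top side [ 0.5038 -0.0752  0.088 ]
plate top side [ 0.6022 -0.0274  0.078 ]
plate top side [ 0.579 -0.094  0.078]
```

```bash
python3 -m inch '[{"claw":-1,"travel":[0.155,0.19,0],"turn":-0.033},{"claw":-1,"travel":[0.31,0.38,0],"turn":-0.066},{"claw":-1,"travel":[0.465,0.57,0],"turn":-0.099},{"claw":-1,"travel":[0.62,0.76,0],"turn":-0.132},{"claw":-1,"travel":[0.775,0.95,0],"turn":-0.163}]' 40
python3 -m inch '[{"claw":-1,"travel":[0.155,0.19,0],"turn":0},{"claw":-1,"travel":[0.31,0.38,0],"turn":0},{"claw":-1,"travel":[0.465,0.57,0],"turn":0},{"claw":-1,"travel":[0.62,0.76,0],"turn":0},{"claw":-1,"travel":[0.775,0.95,0],"turn":0}]'
python3 -m inch '[{"claw":-1,"travel":[0.145,0.18,-0.05],"turn":0},{"claw":-1,"travel":[0.29,0.37,-0.1],"turn":0},{"claw":-1,"travel":[0.43,0.555,-0.15],"turn":0},{"claw":-1,"travel":[0.43,0.555,-0.15],"turn":0},{"claw":-1,"travel":[0.43,0.555,-0.15],"turn":0}]'
python3 - <<'E'
from h import *
s=get_state();np.save("w1.npy",wristT(s));print(s["qpos"].round(3),s["position"],s["ee_rot"],s["contact_force"],s["width"])
cv2.imwrite("pics/w1.png",imaging.get_image("wrist")[:,:,::-1])
E
```

```text
clock: 0.6
position: [0.3106, -0.3619, 0.25]
ee_rot: [-0.0, 0.993, -0.122, -0.0]
contact_force: [0.9, -0.6, -0.4]
width: 0.0125
gripper_force: 0.0
clock: 1.1
position: [0.4656, -0.1719, 0.2501]
ee_rot: [0.0, 0.993, -0.119, -0.0]
contact_force: [0.4, -0.3, -0.1]
width: 0.0003
gripper_force: 0.0
clock: 1.6
position: [0.5507, -0.0619, 0.2194]
ee_rot: [0.0, 0.993, -0.118, -0.001]
contact_force: [-0.7, -1.0, 0.6]
width: 0.0004
gripper_force: 0.0
[-2.370e-01  2.650e-01  1.599e+00 -1.000e-03  1.280e+00  1.571e+00] [ 0.55069985 -0.06186429  0.21936778] [ 2.21111320e-04  9.93006595e-01 -1.18052742e-01 -1.18509107e-03] [-0.71110097 -0.97439807  0.56428377] 0.0003803738195490969
```

View pics/w1.png

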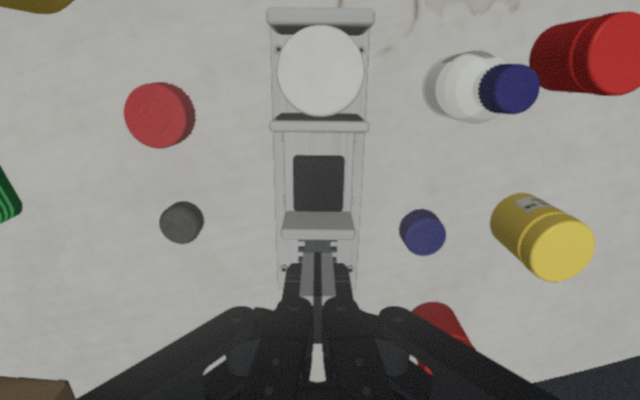

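The wrist view is almost square with the holder. The jar top is at (320,70), the paddle covers x 293–344 and y 155–212, and the lug's inner top edge is at about row 229 between columns 282 and 355.

```bash
python3 - <<'E'
from h import *
T=np.load("w1.npy");im=cv2.imread("pics/w1.png")
g=im[:,:,:].max(2);print("col320",[(r,int(g[r,318])) for r in range(148,246,3)])
m=(g[140:216,285:352]<75).astype(np.uint8);c=max(cv2.findContours(m,0,2)[0],key=cv2.contourArea);print(cv2.boundingRect(c),cv2.minAreaRect(c))
P=lambda u,v,z:plane(*ray("wrist",(u,v),T),z)
pd=[P(u,v,.062) for u,v in[(294,155),(344,155),(344,212),(293,212)]];print("paddle",np.round(pd,4),np.mean(pd,0).round(4),np.linalg.norm(pd[0]-pd[3]),np.linalg.norm(pd[0]-pd[1]))
l=[P(u,229,.088) for u in(281,356)];print("lug",np.round(l,4),np.mean(l,0).round(4),np.linalg.norm(l[0]-l[1]))
print("jar",P(320,70,.09).round(4))
f=[P(270,126,.078),P(368,126,.078)];print("plate",np.round(f,4),np.mean(f,0))
# two-view paddle / lug height
S=lambda x,y:ray("scene",(250+x/5-.4,180+y/5-.4)); D=lambda x,y:ray("side",(245+x/5-.4,165+y/5-.4))
print(tri([S(387,180),D(330,217),ray("wrist",(319,183),T)]), tri([S(313,137),D(402,201),ray("wrist",(318,229),T)]))
for a in(l,f,(pd[0],pd[1]),(pd[3],pd[2])):
  d=a[0]-a[1];print("yaw of y axis",np.degrees(np.arctan2(d[1],d[0])))
E
```

```text
col320 [(148, 165), (151, 164), (154, 155), (157, 57), (160, 61), (163, 58), (166, 58), (169, 60), (172, 60), (175, 55), (178, 54), (181, 56), (184, 59), (187, 57), (190, 57), (193, 55), (196, 58), (199, 50), (202, 55), (205, 52), (208, 52), (211, 80), (214, 113), (217, 115), (220, 111), (223, 114), (226, 116), (229, 130), (232, 158), (235, 156), (238, 150), (241, 81), (244, 82)]
(9, 16, 50, 56) ((33.499996185302734, 43.499996185302734), (48.99999237060547, 54.99999237060547), 0.0)
paddle [[ 0.58   -0.0492  0.062 ]
 [ 0.5703 -0.0896  0.062 ]
 [ 0.5205 -0.0789  0.062 ]
 [ 0.531  -0.0353  0.062 ]] [ 0.5504 -0.0632  0.062 ] 0.05094176030280534 0.041562598772642984
lug [[ 0.5285 -0.0263  0.088 ]
 [ 0.5141 -0.0856  0.088 ]] [ 0.5213 -0.0559  0.088 ] 0.06099064011050502
jar [ 0.6394 -0.0854  0.09  ]
plate [[ 0.6093 -0.039   0.078 ]
 [ 0.5917 -0.1118  0.078 ]] [ 0.60045605 -0.07539909  0.078     ]
(array([ 0.55241447, -0.06201731,  0.0572054 ]), [np.float64(0.0007352959359404206), np.float64(0.0031089094873345555), np.float64(0.00263941936742764)]) (array([ 0.5191432 , -0.05471133,  0.08440697]), [np.float64(0.0007215350646350678), np.float64(0.0006438988834581524), np.float64(0.000763559666306305)])
yaw of y axis 76.38712213699189
yaw of y axis 76.4026902271194
yaw of y axis 76.39822321302432
yaw of y axis 76.38946410348011
```

```bash
python3 -m inch '[{"claw":-1,"travel":[-0.065,0.01,-0.15],"turn":0},{"claw":-1,"travel":[-0.065,0.01,-0.3],"turn":0},{"claw":-1,"travel":[-0.065,0.01,-0.45],"turn":0},{"claw":-1,"travel":[-0.065,0.01,-0.58],"turn":0},{"claw":-1,"travel":[-0.065,0.01,-0.58],"turn":0}]'
python3 - <<'E'
from h import *
s=get_state();np.save("w2.npy",wristT(s));print(s["position"],s["contact_force"])
w=imaging.get_image("wrist")[:,:,::-1];d=imaging.get_image("side")[140:290,225:425,::-1]
cv2.imwrite("pics/w2.png",np.vstack([cv2.resize(w,(480,300)),cv2.resize(d,(400,300),interpolation=cv2.INTER_CUBIC)[:, :400] if 0 else cv2.copyMakeBorder(cv2.resize(d,(400,300)),0,0,0,80,0)]))
E
```

```text
clock: 2.15
position: [0.5345, -0.0618, 0.1017]
ee_rot: [-0.0, 0.993, -0.121, -0.004]
contact_force: [-0.4, 0.1, 0.5]
width: -0.0001
gripper_force: 0.0
[ 0.53446388 -0.06176438  0.10169727] [-0.36836208  0.08362667  0.50219737]
```

View pics/w2.png

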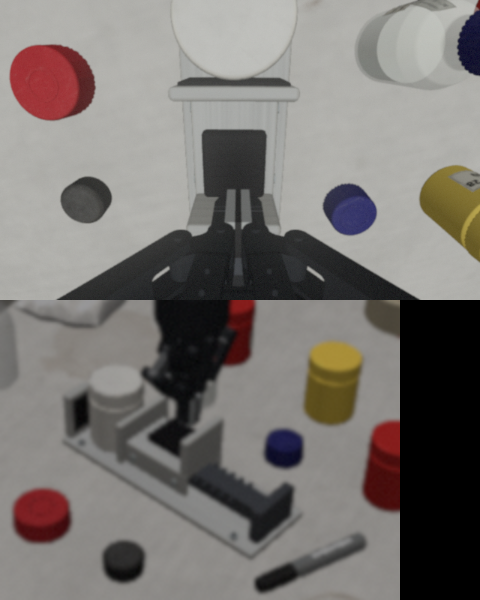

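The fingers are shut and centred over the lug end of the paddle, with nothing touched. I'll shift 4 mm towards the jar and go down onto the paddle in small steps.

```bash
python3 -m inch '[{"claw":-1,"travel":[0.02,0,0],"turn":0},{"claw":-1,"travel":[0.02,0,-0.04],"turn":0},{"claw":-1,"travel":[0.02,0,-0.08],"turn":0},{"claw":-1,"travel":[0.02,0,-0.08],"turn":0}]'
python3 -m inch '[{"claw":-1,"travel":[0,0,-0.02],"turn":0},{"claw":-1,"travel":[0,0,-0.035],"turn":0},{"claw":-1,"travel":[0,0,-0.035],"turn":0}]'
```

```text
clock: 2.65
position: [0.5411, -0.0605, 0.0874]
ee_rot: [-0.0, 0.993, -0.119, -0.001]
contact_force: [-0.8, 1.0, -0.1]
width: 0.0001
gripper_force: 0.0
clock: 2.95
position: [0.5419, -0.0607, 0.0811]
ee_rot: [0.0, 0.993, -0.119, -0.0]
contact_force: [-0.0, -0.2, 0.5]
width: -0.0003
gripper_force: 0.1
```

```bash
python3 -m inch '[{"claw":-1,"travel":[0,0,-0.01],"turn":0},{"claw":-1,"travel":[0,0,-0.02],"turn":0},{"claw":-1,"travel":[0,0,-0.02],"turn":0}]'
python3 -m inch '[{"claw":-1,"travel":[0,0,-0.01],"turn":0},{"claw":-1,"travel":[0,0,-0.01],"turn":0}]'
python3 -m inch '[{"claw":-1,"travel":[0,0,-0.01],"turn":0},{"claw":-1,"travel":[0,0,-0.01],"turn":0}]'
```

```text
clock: 3.25
position: [0.542, -0.0607, 0.0774]
ee_rot: [-0.0, 0.993, -0.119, 0.0]
contact_force: [-1.3, 0.3, 4.1]
width: -0.0001
gripper_force: 1.8
clock: 3.45
position: [0.542, -0.0607, 0.0754]
ee_rot: [0.0, 0.993, -0.119, 0.0]
contact_force: [-0.6, 1.5, 5.4]
width: -0.0
gripper_force: 2.3
clock: 3.65
position: [0.542, -0.0607, 0.0735]
ee_rot: [-0.0, 0.993, -0.119, 0.0]
contact_force: [-0.1, 0.8, 5.1]
width: 0.0
gripper_force: 2.7
```

```bash
python3 -m inch '[{"claw":-1,"travel":[0,0,-0.005],"turn":0},{"claw":-1,"travel":[0,0,-0.005],"turn":0}]'
python3 -m inch '[{"claw":-1,"travel":[0,0,-0.005],"turn":0},{"claw":-1,"travel":[0,0,-0.005],"turn":0}]'
```

```text
clock: 3.85
position: [0.5421, -0.0608, 0.073]
ee_rot: [0.0, 0.993, -0.119, 0.0]
contact_force: [-1.6, 0.7, 7.8]
width: -0.0001
gripper_force: 3.9
clock: 4.05
position: [0.5429, -0.0609, 0.0729]
ee_rot: [0.0, 0.993, -0.119, 0.001]
contact_force: [-1.6, -0.5, 12.6]
width: 0.0003
gripper_force: 6.2
```

```bash
python3 -m inch '[{"claw":-1,"travel":[-0.03,0.0073,0],"turn":0},{"claw":-1,"travel":[-0.06,0.0146,0],"turn":0},{"claw":-1,"travel":[-0.09,0.0218,0],"turn":0},{"claw":-1,"travel":[-0.12,0.029,0],"turn":0}]'
python3 -m inch '[{"claw":-1,"travel":[-0.03,0.0073,0],"turn":0},{"claw":-1,"travel":[-0.06,0.0146,0],"turn":0},{"claw":-1,"travel":[-0.09,0.0218,0],"turn":0},{"claw":-1,"travel":[-0.12,0.029,0],"turn":0}]'
```

```text
clock: 4.45
position: [0.5216, -0.0556, 0.073]
ee_rot: [0.0, 0.993, -0.12, 0.004]
contact_force: [2.9, 0.6, 8.1]
width: 0.0002
gripper_force: 3.8
clock: 4.85
position: [0.4977, -0.0496, 0.073]
ee_rot: [0.0, 0.993, -0.12, 0.004]
contact_force: [4.2, 2.1, 8.2]
width: 0.0001
gripper_force: 3.9
```

```bash
python3 - <<'E'
from h import *
s=get_state();print(s["position"],s["contact_force"])
d=imaging.get_image("side")[140:290,225:425,::-1];cv2.imwrite("pics/s3.png",cv2.resize(d,(600,450),interpolation=cv2.INTER_CUBIC))
E
```

```text
[ 0.49769156 -0.0496242   0.0729766 ] [4.16082012 2.09345489 8.20282081]
```

View pics/s3.png

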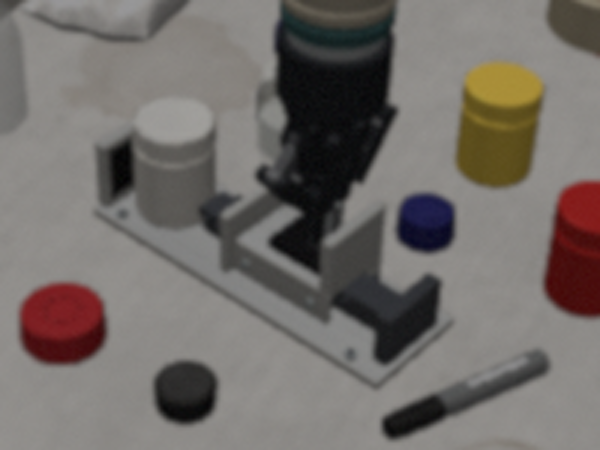

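The jaw has moved about halfway, the jar is still standing, and the paddle is still held down. I'll carry on to the stop.

```bash
python3 -m inch '[{"claw":-1,"travel":[-0.03,0.0073,0],"turn":0},{"claw":-1,"travel":[-0.06,0.0146,0],"turn":0},{"claw":-1,"travel":[-0.09,0.0218,0],"turn":0},{"claw":-1,"travel":[-0.12,0.029,0],"turn":0}]'
python3 -m inch '[{"claw":-1,"travel":[-0.02,0.0048,0],"turn":0},{"claw":-1,"travel":[-0.04,0.0097,0],"turn":0},{"claw":-1,"travel":[-0.04,0.0097,0],"turn":0}]'
```

```text
clock: 5.3
position: [0.4738, -0.0436, 0.073]
ee_rot: [-0.0, 0.993, -0.12, 0.005]
contact_force: [3.7, 3.2, 8.5]
width: 0.0
gripper_force: 4.1
clock: 5.6
position: [0.4655, -0.0417, 0.0729]
ee_rot: [-0.0, 0.993, -0.12, 0.004]
contact_force: [4.3, 0.9, 8.8]
width: -0.0001
gripper_force: 4.3
```

```bash
python3 -m inch '[{"claw":-1,"travel":[-0.02,0.0048,0],"turn":0},{"claw":-1,"travel":[-0.02,0.0048,0],"turn":0}]'
python3 -m inch '[{"claw":-1,"travel":[-0.02,0.0048,0],"turn":0},{"claw":-1,"travel":[-0.02,0.0048,0],"turn":0}]'
python3 -m inch '[{"claw":-1,"travel":[-0.02,0.0048,0],"turn":0},{"claw":-1,"travel":[-0.02,0.0048,0],"turn":0}]'
```

```text
clock: 5.8
position: [0.4621, -0.0414, 0.073]
ee_rot: [0.0, 0.993, -0.119, 0.005]
contact_force: [4.4, 0.0, 8.3]
width: -0.0001
gripper_force: 3.7
clock: 6.0
position: [0.4581, -0.0406, 0.0729]
ee_rot: [0.001, 0.993, -0.119, 0.005]
contact_force: [4.1, -0.4, 6.9]
width: 0.0003
gripper_force: 3.5
clock: 6.2
position: [0.4554, -0.04, 0.073]
ee_rot: [0.001, 0.993, -0.119, 0.006]
contact_force: [6.4, -0.5, 4.7]
width: -0.0001
gripper_force: 6.1
```

```bash
python3 -m inch '[{"claw":-1,"travel":[-0.01,0.0024,-0.003],"turn":0},{"claw":-1,"travel":[-0.01,0.0024,-0.003],"turn":0}]'
python3 -m inch '[{"claw":-1,"travel":[-0.01,0.0024,-0.002],"turn":0},{"claw":-1,"travel":[-0.01,0.0024,-0.002],"turn":0}]'
python3 - <<'E'
from h import *
s=get_state();print(s["position"],s["contact_force"])
d=imaging.get_image("side")[160:280,265:425,::-1];cv2.imwrite("pics/s4.png",cv2.resize(d,(800,600),interpolation=cv2.INTER_CUBIC))
E
```

```text
clock: 6.4
position: [0.4554, -0.04, 0.0731]
ee_rot: [0.001, 0.993, -0.12, 0.008]
contact_force: [8.8, -1.1, 6.8]
width: 0.0001
gripper_force: 9.2
clock: 6.6
position: [0.4554, -0.04, 0.0731]
ee_rot: [0.001, 0.993, -0.12, 0.01]
contact_force: [12.0, -2.3, 5.2]
width: 0.0002
gripper_force: 10.8
[ 0.45536998 -0.04001573  0.07309805] [12.00778173 -2.30146458  5.16357887]
```

View pics/s4.png

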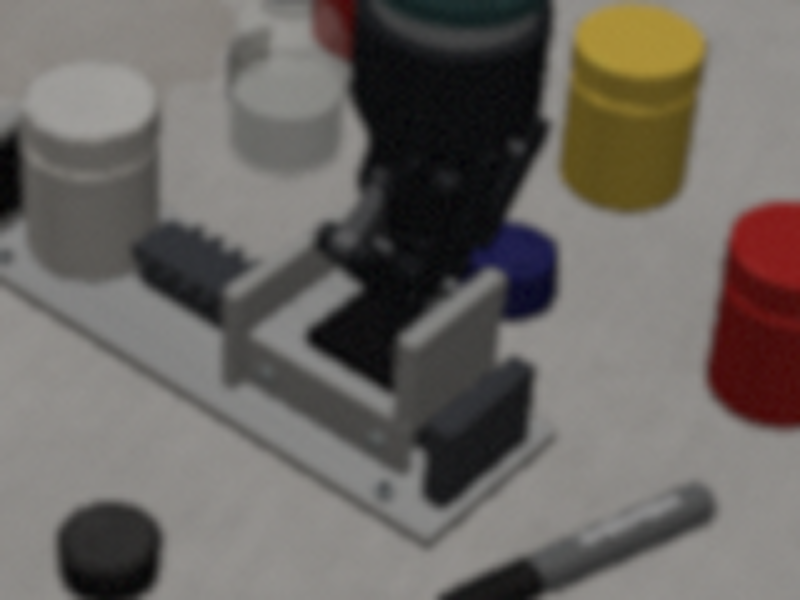

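The jaw is up against the end stop: the TCP has stopped moving at 12 N, 80 mm on as predicted. I'll confirm with one firmer push and then lift straight up.

```bash
python3 -m inch '[{"claw":-1,"travel":[-0.015,0.0036,-0.008],"turn":0},{"claw":-1,"travel":[-0.015,0.0036,-0.008],"turn":0},{"claw":-1,"travel":[-0.015,0.0036,-0.008],"turn":0}]'
```

```text
clock: 6.95
position: [0.4554, -0.04, 0.0731]
ee_rot: [0.002, 0.993, -0.12, 0.013]
contact_force: [12.9, -2.1, 12.4]
width: -0.0
gripper_force: 11.7
```

```bash
python3 -m inch '[{"claw":-1,"travel":[0,0,0.04],"turn":0},{"claw":-1,"travel":[0,0,0.08],"turn":0},{"claw":-1,"travel":[0,0,0.08],"turn":0}]'
python3 -m inch '[{"claw":-1,"travel":[0.025,-0.006,0],"turn":0},{"claw":-1,"travel":[0.06,-0.0145,0.02],"turn":0},{"claw":-1,"travel":[0.06,-0.0145,0.12],"turn":0},{"claw":-1,"travel":[0.06,-0.0145,0.3],"turn":0},{"claw":-1,"travel":[0.06,-0.0145,0.5],"turn":0}]'
python3 -m inch '[{"claw":-1,"travel":[0,0,0.2],"turn":0},{"claw":-1,"travel":[0,0,0.2],"turn":0},{"claw":-1,"travel":[0,0,0.2],"turn":0}]'
python3 - <<'E'
from h import *
s=get_state();T=wristT(s);print(s["position"],s["contact_force"])
w=imaging.get_image("wrist")[:,:,::-1];d=imaging.get_image("side")[160:280,265:425,::-1]
cv2.imwrite("pics/e.png",np.vstack([cv2.resize(w,(480,300)),cv2.copyMakeBorder(cv2.resize(d,(400,300)),0,0,0,80,0)]))
E
```

```text
clock: 7.25
position: [0.455, -0.0402, 0.0878]
ee_rot: [0.002, 0.993, -0.119, 0.013]
contact_force: [15.5, -4.4, 0.3]
width: -0.0001
gripper_force: 8.1
clock: 7.75
position: [0.4534, -0.0395, 0.1844]
ee_rot: [-0.0, 0.993, -0.119, -0.003]
contact_force: [0.2, 0.1, -0.8]
width: -0.0001
gripper_force: 0.0
clock: 8.05
position: [0.4547, -0.0398, 0.225]
ee_rot: [0.0, 0.993, -0.119, 0.0]
contact_force: [0.8, 1.1, -0.6]
width: -0.0001
gripper_force: 0.0
[ 0.45473799 -0.03975992  0.22500691] [ 0.78326668  1.09010499 -0.55277416]
```

View pics/e.png

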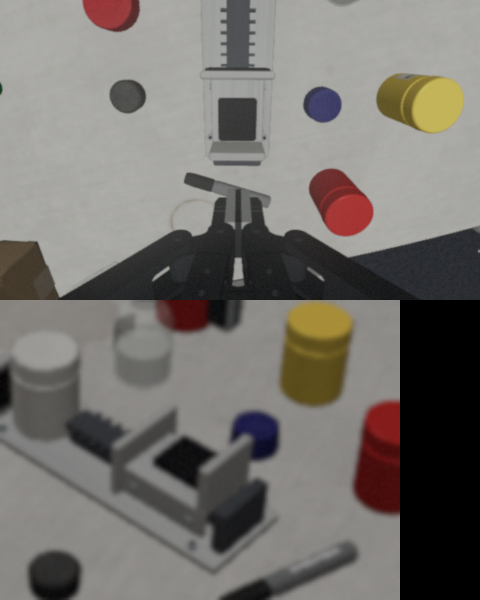

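The jaw rests at the end stop, the paddle is up, and the jar and the other things haven't moved. I'll do a quick check of the travel and then hand in.

```bash
python3 - <<'E'
from h import *
a=plane(*ray("side",(265+226/2.5,160+152/2.5)),.088);print(a,np.linalg.norm(a[:2]-[.5141,-.0489]))
s=get_state();w=cv2.cvtColor(imaging.get_image("wrist"),cv2.COLOR_RGB2GRAY)
T=wristT(s);c=w[100:225,317].astype(int);d=np.where(c<75)[0]+100
rows=d[(d>115)&(d<195)];print(rows.min(),rows.max())
p=np.array([plane(*ray("wrist",(317,r),T),.062) for r in(rows.min(),rows.max()+1)]);print(p,np.linalg.norm(p[0]-p[1]),(p.mean(0)-[.5504,-.0632,.062])[:2]@[-.972,.2352])
E
```

```text
[ 0.43987356 -0.03348026  0.088     ] 0.07581116414496167
130 185
[[ 0.49778908 -0.05013401  0.062     ]
 [ 0.45088398 -0.03864448  0.062     ]] 0.04829179233214405 0.07835798259924596
```

```bash
python3 -c "
from rig import ticket
print(ticket.sign_off())"
```

```text
the job is handed in; nothing more can be done
None
```

I held the paddle fully down and pushed the jaw back until it stopped hard at the end stop (about 78 mm measured, from a start of 0–3 mm); the paddle then sprang up, the jar stayed standing, nothing else in view moved, and I handed the job in about 8 s in.

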